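# Fit the taper plug of a vacuum valve and prove that it turns freely

### The job

The bore of the plug valve on the assembly plate is closed by a white bung: take the bung out and lay it in the parts tray. Then pick the brass plug whose taper matches the bore (the middle-sized of the three in the tray), lower it gently into its seat with its lever square across the pipe, press it firmly home with about 10 N and let go of it. Now, without gripping it and with only a light push on the lever, swing it round in line with the pipe and back square across, to prove that the plug turns freely in its seat; leave it seated and shut like that, and leave the other plugs, the blank flange and the solvent bottle where they stand.

Things in the scene. Friction and masses are not known exactly. Their poses are not given: they have to be found in the camera images.
- valve_mouth (a point): Centre of the mouth of the valve's tapered bore, on the flat top of its round steel body (62 mm across), 86 mm above the bench; z up the bore's axis, pipe along y. The bore is 45 mm across at the mouth, narrows 0.45 mm in diameter per mm of depth, 50 mm deep. Lever square across the pipe: along +x or -x, either will do. In line: along y, free only on the -y side.
- valve: The valve's fixed aluminium plate, 120 (x) x 280 (y) x 12 mm; origin on its underside below the bore, axes as at the mouth. It carries the pipe along y, axis 62 mm up. On the -y side a pipe clamp 44 to 60 mm from the bore's axis tops out at 87 mm, then a cone, then a large clamp from 102 mm out, 96 mm high.
- gauge_top (a point): Top centre of the upright steel gauge on the pipe, 76 mm from the bore's axis on the +y side, 169 mm above the bench (its plug tip 6 mm more). 40 mm across, clamp at its foot 44 mm. It blocks the lever's swing on this side, and a gripper opened over 60 mm at the bore along the pipe.
- cap_mid (a point): White plastic bung on the bore, 40 mm high; this point is at its centre, 20 mm above its underside. From below: a hub 39 mm across, 8 mm high, loose in the bore; a flange 58 mm across, 4 mm thick, resting on the bore's rim; a round grip knob 22 mm across and 28 mm tall, to the top. About 40 g; lifts straight out.
- plug_mid (a point): The matching plug, middle-sized of three, 88 mm high, 0.27 to 0.43 kg; this point is on its axis 44 mm above its foot; x along its lever, z up. From below: brass taper 40 mm high, 28 mm across at the foot, 46 mm at the top; neck 24 mm across, 13 mm high; lever; square stub 14 x 14 x 25 mm (sides along x and y) to grip it by. Fully home this point is 5 mm above the bore's mouth.
- plug_lever (a point): Point on the matching plug's lever, 52 mm from its axis, mid-width and mid-thickness. The steel lever is 12 mm wide, 10 mm thick (53 to 63 mm above the plug's foot) and reaches 62 mm from the axis along +x, 12 mm along -x. Fingers gripping the stub across y may reach down beside it. Seated, the plug turns under 1 to 5 N near the lever's end and stays as left.
- plug_large_mid (a point): The large plug, too big for the bore: same shape, 90 mm high, taper 39 to 58 mm across and 42 mm high, lever reaching 68 mm from the axis along its x; this point is on its axis, 45 mm above its foot. Leave it.
- plug_small_mid (a point): The small plug, too small for the bore: same shape, 82 mm high, taper 23 to 35 mm across and 34 mm high, lever reaching 48 mm along its x; this point is on its axis, 41 mm above its foot. Leave it.
- tray: Grey parts tray, fixed, 240 (x) x 250 (y) mm, walls 3 mm thick, 20 mm high; origin at the centre of its underside, floor 3 mm above it. The plugs stand in a row along y about 10 mm to the +x side of the middle, 80 mm apart, levers roughly along +x. The strip along the -x wall (centred about x = -78 mm) is free but for the blank flange: the place for the bung.
- blank_mid (a point): Small steel blank flange lying in the tray, 40 mm across, 12 mm high; this point is at its centre. Leave it.
- solvent_mid (a point): Amber solvent bottle, 54 mm across and 150 mm high, standing on the bench between tray and valve; this point is on its axis half-way up. Leave it.
Things that resemble listed ones, but are neither listed nor needed, are in the scene too. Leave any green or purple look-alike of the part that bears cap_mid alone.

How it is judged:
By the outcome, as a careful person would: the job done as asked, in the order asked, and still so for the second after the job is handed in, with the robot touching nothing.
It also fails if it takes over 72 s, if anything falls off the work surface, if the arm or the gripper's body presses on something with over 40 N, if the wrist force passes 120 N, or if a joint passes its speed limit or range.

### The arm

A 6-joint arm with a two-finger parallel gripper is mounted at the origin on the work surface. World frame = base frame: x ahead of the robot, y to its left, z up, the work surface at z = 0. Lengths are in m, angles in rad, forces in N, time in s.
With the tool pointing down it reaches from about 0.35 to 0.925 m from the base axis. Payload 6.4 kg.
Tool frame: the origin (TCP) lies midway between the tips of the shut fingers; the grasp point (between the pads) lies 19 mm behind it (robot.hold_point_z is the distance from the TCP to the grasp point, in m); z points along the fingers, x is the direction in which the jaws open and shut, and the axes are right-handed (so a half turn about z gives the same grasp; the last joint's range is limited). The gripper opens to 94 mm and grips with 3 to 60 N. Pads are 16 mm wide; open, the fingers measure 119 mm over their backs; the gripper's body (75 mm by 177 mm) begins 78 mm behind the grasp point.
Start: joints at [-1.371, 0.245, 1.558, -0, 1.339, -0.174], TCP at [0.237, -0.605, 0.205] pointing down, gripper open.
Joint ranges: [-3.13, 3.13], [-1.02, 2.26], [0.13, 2.54], [-0.95, 4.09], [0.21, 2.88], [-2.74, 2.74]. Speed limits (rad/s): [2.57, 2.57, 3.14, 3.14, 3.14, 3.14].

### API

Orientations are given as a rotation vector (axis times angle).
In Python, from plant import robot, viewer, order, search_frame, silhouettes gives the robot as it stands.
- The arm moves only by the tool play_rows, never from a script. Its arguments are lists of equal length, an entry for each row: "offset": the shift along the tool's x, y, z in cm, a list of three; "delta_rot": the turn, a rotation vector about the tool's x, y, z in degrees, a list of three. In form: {"offset": [[x, y, z], ...], "delta_rot": [[ax, ay, az], ...]}. A call has 1 to 20 rows; each row is the pose to reach, as a shift and turn from the pose measured when the call began, along the tool's axes at that moment; what a row does not reach only later rows make up. A row lasts 1/10 s, in which the tool goes at most 50 mm and 8.59 degrees, less where a joint would pass 70% of its speed; a pose out of reach is approached as far as the arm can. A call with a gripper value outside its range is refused whole. "claw" is the finger opening in cm, from 0 to 9.4, set as the call begins (left out, the last holds). The fingers move at their own pace and stop on an object; "force" is the grip in N (left out, the last holds). Time passes only in rows, so rows that repeat a pose let the fingers close. It gives the time, the measured TCP pose, the force and the opening at its end, in the units of the state.
- robot.observe(): the state, without advancing time (a new reading comes with each control period).
- viewer.camera(name): name is "side" or "top" or "wrist"; returns (picture, depth): 384x512x3 uint8, red, green, blue; 384x512 float32, m along the optical axis (not along the pixel's ray), 0 where there is no reading.
- viewer.camera_model(name): a dict with "fx", "fy", "cx", "cy" (pixels), "k1" (the pictures are not rectified: a ray, as slopes to the right and down, at radius r is drawn at 1 + k1 r^2 times it, then the intrinsics apply), "rvec" (rotation vector, rad) and "tvec" (3), from world to camera coordinates, as OpenCV has them; the wrist camera has in their place "tool_from_camera" (4x4, takes a point from camera to tool coordinates, whose origin is the TCP and whose axes are the tool frame's). Camera axes: x right, y down, z forward; pixel columns grow to the right and rows downward; lengths in m; the calibration is good to about 2 mm. A picture is of the moment at which its call begins: read the wrist's pose just before it. camera_model takes no time and is no camera call.
- order.close_job(): hands the job in, once; it reports no verdict.
Trained networks look in the newest picture that a camera, given by its name, has taken for a name from the list of things; names that differ only in an ending like _2 or _b are one class to them, and where a whole thing is asked for, a point or a joint stands for the part that bears it (a point fixed in the world has none). Each returns a list of dicts, best first, with "conf" (0 to 1); they miss things now and then, are a little off and sometimes report something else, mostly with a low value. They report only what shows in the picture. A call takes as long as a camera call. They do not tell look-alikes from the thing itself.
- search_frame(camera, query): "bbox" ([left, top, width, height] in pixels, round what is visible of it).
- silhouettes(camera, query): "pixels" (384x512 bool, what is visible of it) and "bbox" ([left, top, width, height] in pixels, round what is visible of it).
The state is a dict: "clock": time; "qpos": joint angles; "joint_vel": joint speeds; "tau": joint torques, N m; "eef_pos": TCP position; "ee_rot": TCP orientation; "wrist_force": force on the tool from outside, world axes, zero at the start; "moment": the same for the moment, N m; "gripper_width": opening from 0.0 (shut) to 1.0 (fully open).
Only numpy, scipy, OpenCV 4.12 (cv2) and the standard library are available. Lean on these libraries where they do the work, as an engineer would, in place of code of your own. Each camera call takes 0.05 s, during which the arm holds its last target.

## Working session

There is one attempt and no reset: what is moved stays moved. The work goes in short steps, Python scripts to look and compute and a tool call to move; the robot and the scene stay as the last step left them, time stands still between calls to the robot, and variables do not carry over. Pictures are saved under pics/ and viewed, and the job is handed in when it is done.

Besides the shell and the picture viewer there is one more tool, called after "Request:" as name(argument=value, ...) on one line, values as JSON. play_rows: Moves the arm, as the interface text tells. Its arguments: {"type":"object","properties":{"offset":{"type":"array","items":{"type":"array","items":{"type":"number"}}},"delta_rot":{"type":"array","items":{"type":"array","items":{"type":"number"}}},"claw":{"type":"number"},"force":{"type":"number"}},"required":["offset","delta_rot"]}

```bash
ls; mkdir -p pics
cat > h.py <<'E'
import numpy as np, cv2
from scipy.spatial.transform import Rotation as R
from plant import robot, viewer, order, search_frame, silhouettes
def cam_T(name, st=None):
    m=viewer.camera_model(name)
    if 'rvec' in m and m.get('rvec') is not None:
        Rm=R.from_rotvec(np.array(m['rvec']).ravel()).as_matrix(); t=np.array(m['tvec']).ravel()
        T=np.eye(4);T[:3,:3]=Rm.T;T[:3,3]=-Rm.T@t
        return T
    st=st or robot.observe()
    W=np.eye(4);W[:3,:3]=R.from_rotvec(st['ee_rot']).as_matrix();W[:3,3]=st['eef_pos']
    return W@np.array(m['tool_from_camera'])
def undist(name,uv):
    m=viewer.camera_model(name)
    K=np.array([[m['fx'],0,m['cx']],[0,m['fy'],m['cy']],[0,0,1.]])
    return cv2.undistortPoints(np.array(uv,float).reshape(-1,1,2),K,np.array([m['k1'],0,0,0,0.])).reshape(-1,2)
def cloud(name,depth,T,mask=None):
    v,u=np.nonzero((depth>0) if mask is None else (mask&(depth>0)))
    d=depth[v,u]; s=undist(name,np.c_[u,v])
    p=np.c_[s*d[:,None],d]
    return p@T[:3,:3].T+T[:3,3],np.c_[u,v]
def atz(name,uv,z,T):
    s=undist(name,uv); r=np.c_[s,np.ones(len(s))]@T[:3,:3].T; o=T[:3,3]
    return o+r*((z-o[2])/r[:,2])[:,None]
def proj(name,P,T):
    m=viewer.camera_model(name)
    P=np.atleast_2d(P);c=(P-T[:3,3])@T[:3,:3]; s=c[:,:2]/c[:,2:]; s=s*(1+m['k1']*(s**2).sum(1))[:,None]
    return s*[m['fx'],m['fy']]+[m['cx'],m['cy']]
def save(n,img): cv2.imwrite(f'pics/{n}.png',img[:,:,::-1])
E
python3 - <<'E'
from h import *
import pickle
st=robot.observe(); print({k:np.round(v,3) for k,v in st.items()}, robot.hold_point_z)
D={}
for n in ('side','top'):
    p,d=viewer.camera(n); T=cam_T(n); save(n+'0',p); D[n]=(p,d,T); print(n,T.round(3),d.min(),d.max())
    for q in (['valve','cap_mid','plug_mid','plug_large_mid','plug_small_mid','tray','blank_mid','solvent_mid','gauge_top','plug_lever','valve_mouth']if n=='top' else ['cap_mid','plug_mid']):
        r=search_frame(n,q); print(q,[(np.round(x['bbox']).tolist(),round(x['conf'],2)) for x in r[:4]])
pickle.dump(D,open('D0.pkl','wb'))
print(robot.observe()['clock'])
E
```

```text
pics
{'clock': np.float64(0.0), 'qpos': array([-1.371,  0.246,  1.559, -0.   ,  1.339, -0.174]), 'joint_vel': array([ 0.001, -0.001,  0.002,  0.001, -0.   ,  0.001]), 'tau': array([-0.0000e+00, -4.1583e+01, -3.1460e+01,  6.8000e-02,  3.3000e-02,
       -0.0000e+00]), 'eef_pos': array([ 0.237, -0.605,  0.204]), 'ee_rot': array([-2.595e+00,  1.769e+00,  2.000e-03]), 'wrist_force': array([-0.305,  0.201,  0.125]), 'moment': array([-0.003, -0.01 ,  0.012]), 'gripper_width': np.float64(1.002)} 0.0188
side [[ 0.936 -0.25   0.247  0.362]
 [-0.351 -0.661  0.663 -0.509]
 [-0.003 -0.708 -0.707  0.679]
 [ 0.     0.     0.     1.   ]] 0.0 2.9027069
cap_mid [([174.0, 203.0, 18.0, 19.0], 0.83), ([226.0, 130.0, 16.0, 15.0], 0.72), ([168.0, 174.0, 20.0, 19.0], 0.67)]
plug_mid [([306.0, 316.0, 51.0, 33.0], 0.7)]
top [[-0.005 -0.994  0.11   0.424]
 [-1.     0.007  0.013  0.009]
 [-0.014 -0.11  -0.994  1.171]
 [ 0.     0.     0.     1.   ]] 0.0 2.0524116
valve [([95.0, 168.0, 130.0, 76.0], 0.81)]
cap_mid [([139.0, 186.0, 28.0, 28.0], 0.84), ([162.0, 263.0, 22.0, 25.0], 0.79), ([207.0, 268.0, 20.0, 26.0], 0.79)]
plug_mid [([379.0, 181.0, 23.0, 38.0], 0.75)]
plug_large_mid [([304.0, 175.0, 29.0, 42.0], 0.69)]
plug_small_mid [([346.0, 183.0, 16.0, 27.0], 0.67)]
tray [([293.0, 159.0, 112.0, 106.0], 0.84)]
blank_mid [([363.0, 242.0, 15.0, 16.0], 0.79), ([378.0, 179.0, 29.0, 38.0], 0.25)]
solvent_mid [([248.0, 145.0, 18.0, 29.0], 0.92)]
gauge_top [([94.0, 168.0, 126.0, 76.0], 0.9)]
plug_lever [([379.0, 183.0, 30.0, 32.0], 0.95)]
valve_mouth [([90.0, 165.0, 133.0, 76.0], 0.79)]
0.75
```

Run:
```python
from h import *
import pickle
D=pickle.load(open('D0.pkl','rb'))
p=D['top'][0]; save('top0z',cv2.resize(p[130:300,70:430],None,fx=2.2,fy=2.2,interpolation=cv2.INTER_CUBIC))
```

```text
(no output)
```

View pics/side0.png

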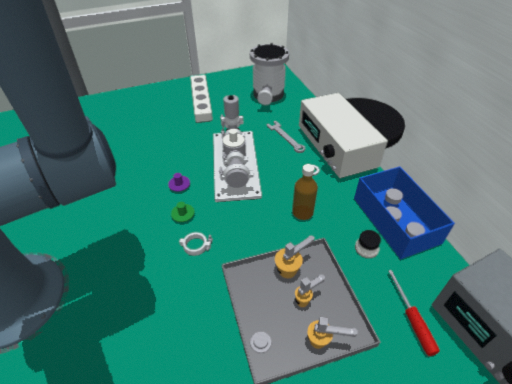

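View pics/top0.png

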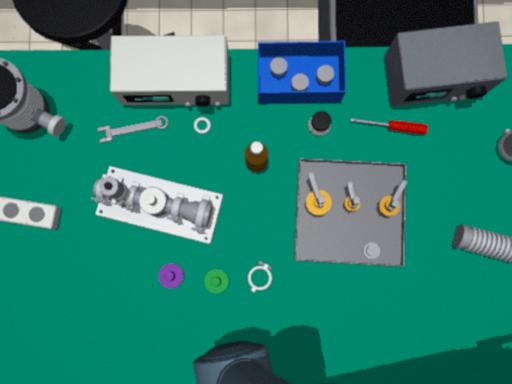

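```bash
ls pics
```

```text
side0.png
top0.png
top0z.png
```

View pics/top0z.png

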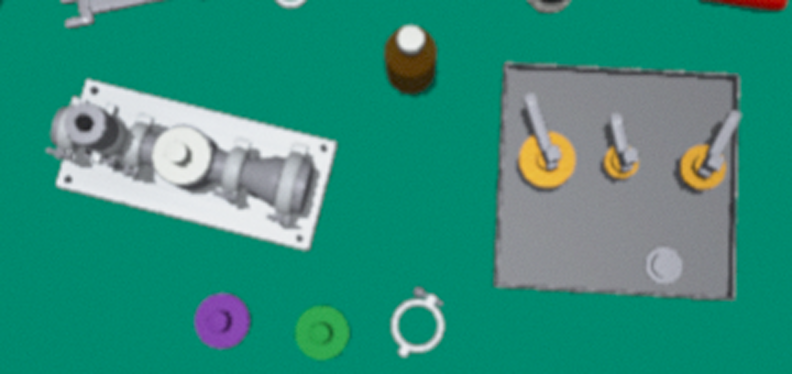

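Run:
```python
from h import *
import pickle
D=pickle.load(open('D0.pkl','rb'))
for n,boxes in dict(top=dict(bung=(139,186,28,28),mid=(375,178,36,42),large=(302,172,32,46),small=(344,180,18,30),bottle=(244,140,28,36),blank=(361,240,19,20),gauge=(92,174,32,34),plate=(92,165,135,78)),
  side=dict(bung=(220,126,28,26),mid=(302,312,56,40))).items():
    p,d,T=D[n]; P,uv=cloud(n,d,T)
    for k,(l,t,w,h) in boxes.items():
        m=(uv[:,0]>=l)&(uv[:,0]<l+w)&(uv[:,1]>=t)&(uv[:,1]<t+h); Q=P[m]
        z=Q[:,2]; print(n,k,len(Q),'zmax',np.percentile(z,[50,90,98,100]).round(3))
        hs=sorted(set([round(x,2) for x in z]))
        for a in np.arange(0.0,0.2,0.01):
            s=(z>=a)&(z<a+.01)
            if s.sum()>4: print('   ',round(a,3),s.sum(),Q[s].mean(0).round(4),(np.ptp(Q[s],0)*1000).round(0))
```

```text
top bung 782 zmax [0.089 0.114 0.12  0.122]
    0.0 18 [0.5922 0.2508 0.0087] [65. 61.  5.]
    0.01 94 [0.5908 0.2561 0.0129] [65. 65.  9.]
    0.06 12 [0.5577 0.2237 0.0651] [52. 62.  7.]
    0.07 35 [0.562  0.2232 0.0753] [51. 62.  9.]
    0.08 279 [0.5703 0.2339 0.0875] [61. 61. 10.]
    0.09 242 [0.5678 0.2345 0.0918] [56. 55. 10.]
    0.1 7 [0.5646 0.2291 0.1043] [12. 12.  9.]
    0.11 69 [0.5688 0.2356 0.117 ] [20. 22. 10.]
    0.12 18 [0.5689 0.234  0.1208] [18. 13.  2.]
top mid 1508 zmax [0.004 0.065 0.09  0.096]
    0.0 789 [ 0.5845 -0.3098  0.0032] [99. 86. 10.]
    0.01 71 [ 0.5731 -0.334   0.0163] [96. 61. 10.]
    0.02 20 [ 0.5683 -0.3202  0.0228] [94. 63.  8.]
    0.03 18 [ 0.5515 -0.2934  0.0384] [34. 40. 10.]
    0.04 174 [ 0.5576 -0.2929  0.0435] [44. 44.  8.]
    0.05 37 [ 0.5642 -0.293   0.0557] [58. 31.  9.]
    0.06 139 [ 0.5862 -0.3103  0.0654] [65. 45.  9.]
    0.07 12 [ 0.5588 -0.2936  0.0738] [34. 22.  8.]
    0.08 25 [ 0.5591 -0.2942  0.0867] [17. 17. 10.]
    0.09 27 [ 0.5595 -0.2955  0.0918] [16. 15.  6.]
top large 1469 zmax [0.005 0.067 0.091 0.097]
    
[... 3828 characters left out ...]
67  0.2303 0.0919] [57. 92. 10.]
    0.1 25 [0.5651 0.226  0.1054] [18. 13.  9.]
    0.11 51 [0.5674 0.2313 0.1168] [20. 21. 10.]
side mid 2231 zmax [0.005 0.067 0.091 0.094]
    0.0 1434 [ 0.5923 -0.2897  0.0038] [135. 101.  10.]
    0.01 22 [ 0.574  -0.3222  0.0168] [73. 46.  9.]
    0.02 25 [ 0.568  -0.3201  0.0237] [74. 51. 10.]
    0.03 19 [ 0.5457 -0.3113  0.0355] [22. 21.  9.]
    0.04 276 [ 0.5529 -0.3016  0.0441] [45. 45. 10.]
    0.05 64 [ 0.5575 -0.3061  0.0559] [59. 38. 10.]
    0.06 267 [ 0.5828 -0.3136  0.0658] [67. 42. 10.]
    0.07 27 [ 0.5541 -0.3018  0.0744] [12. 17.  9.]
    0.08 33 [ 0.5544 -0.3017  0.0862] [12. 18. 10.]
    0.09 63 [ 0.5585 -0.2984  0.0917] [15. 16.  4.]
```

```bash
cat >> h.py <<'E'
def down(yaw): # jaw axis yaw (deg)
    a=np.radians(yaw);x=np.array([np.cos(a),np.sin(a),0]);z=np.array([0,0,-1.]);return np.c_[x,np.cross(z,x),z]
def plan(pos,yaw,st=None):
    st=st or robot.observe(); R0=R.from_rotvec(st['ee_rot']).as_matrix()
    best=None
    for k in (0,180):
        r=R.from_matrix(R0.T@down(yaw+k)).as_rotvec(degrees=True)
        if best is None or np.linalg.norm(r)<np.linalg.norm(best): best=r
    off=R0.T@(np.array(pos)-st['eef_pos'])*100
    print('offset',off.round(2),'rot',best.round(1),'dist mm',round(np.linalg.norm(off)*10),'|rot|',round(np.linalg.norm(best),1)); return off,best
def yawnow(st=None):
    st=st or robot.observe(); M=R.from_rotvec(st['ee_rot']).as_matrix(); return np.degrees(np.arctan2(M[1,0],M[0,0])),M[:,2]
E
python3 - <<'E'
from h import *
print(viewer.camera_model('wrist')); print(yawnow(), robot.observe()['clock'])
plan((0.568,0.234,0.235),-15.5)
plan((0.520,0.234,0.235),-15.5)
E
```

```text
{'fx': 281.8778452709531, 'fy': 281.8778452709531, 'cx': 249.78493110021262, 'cy': 188.27591018448274, 'k1': 0.013640837725359928, 'tool_from_camera': array([[ 9.99998816e-01, -7.06363194e-04, -1.36699238e-03,
         3.22937777e-04],
       [ 1.04209760e-03,  9.64543695e-01,  2.63921151e-01,
        -7.59094640e-02],
       [ 1.13209970e-03, -2.63922263e-01,  9.64543290e-01,
        -1.79075965e-01],
       [ 0.00000000e+00,  0.00000000e+00,  0.00000000e+00,
         1.00000000e+00]])}
(np.float64(-68.58258203407243), array([ 1.78563382e-05, -2.25546173e-05, -1.00000000e+00])) 0.75
offset [-66.04 -61.42  -2.95] rot [  0.   -0.  -53.1] dist mm 902 |rot| 53.1
offset [-67.8  -56.95  -2.95] rot [  0.   -0.  -53.1] dist mm 886 |rot| 53.1
```

Request:
play_rows(offset=[[-66.0,-61.4,-3.0],[-66.0,-61.4,-3.0],[-66.0,-61.4,-3.0],[-66.0,-61.4,-3.0],[-66.0,-61.4,-3.0],[-66.0,-61.4,-3.0],[-66.0,-61.4,-3.0],[-66.0,-61.4,-3.0],[-66.0,-61.4,-3.0],[-66.0,-61.4,-3.0],[-66.0,-61.4,-3.0],[-66.0,-61.4,-3.0],[-66.0,-61.4,-3.0],[-66.0,-61.4,-3.0],[-66.0,-61.4,-3.0],[-66.0,-61.4,-3.0],[-66.0,-61.4,-3.0],[-66.0,-61.4,-3.0],[-66.0,-61.4,-3.0],[-66.0,-61.4,-3.0]], delta_rot=[[0,0,-53.1],[0,0,-53.1],[0,0,-53.1],[0,0,-53.1],[0,0,-53.1],[0,0,-53.1],[0,0,-53.1],[0,0,-53.1],[0,0,-53.1],[0,0,-53.1],[0,0,-53.1],[0,0,-53.1],[0,0,-53.1],[0,0,-53.1],[0,0,-53.1],[0,0,-53.1],[0,0,-53.1],[0,0,-53.1],[0,0,-53.1],[0,0,-53.1]], claw=6)

```text
clock: 2.75
eef_pos: [0.5678, 0.2343, 0.235]
ee_rot: [3.113, -0.42, -0.001]
wrist_force: [-1.5, -0.4, 0.4]
gripper_width: 0.638
```

Run:
```python
from h import *
import pickle
st=robot.observe(); p,d=viewer.camera('wrist'); T=cam_T('wrist',st); save('w1',p)
pickle.dump((p,d,T),open('w1.pkl','wb'))
for x in silhouettes('wrist','cap_mid')[:3]:
    P,uv=cloud('wrist',d,T,x['pixels']); z=P[:,2]
    print(x['bbox'],x['conf'])
    for a in np.arange(.07,.13,.005):
        s=(z>=a)&(z<a+.005)
        if s.sum()>20: print(round(a,3),s.sum(),P[s].mean(0).round(4),(P[s].min(0)/2+P[s].max(0)/2).round(4),np.ptp(P[s],0).round(3))
print(robot.observe()['clock'])
```

```text
[133.3, 193.7, 34.1, 35.2] 0.95
[227.3, 332.1, 108.7, 24.5] 0.74
[223.4, 152.8, 49.9, 49.3] 0.72
0.085 875 [0.5671 0.2358 0.0893] [0.5662 0.2339 0.0875] [0.056 0.059 0.005]
0.09 537 [0.5666 0.2368 0.0905] [0.5658 0.2351 0.0921] [0.056 0.056 0.004]
0.11 25 [0.5686 0.2423 0.1125] [0.5672 0.2345 0.1125] [0.019 0.022 0.005]
0.115 296 [0.5665 0.2348 0.1176] [0.5664 0.2343 0.1172] [0.021 0.021 0.004]
2.85
```

View pics/w1.png

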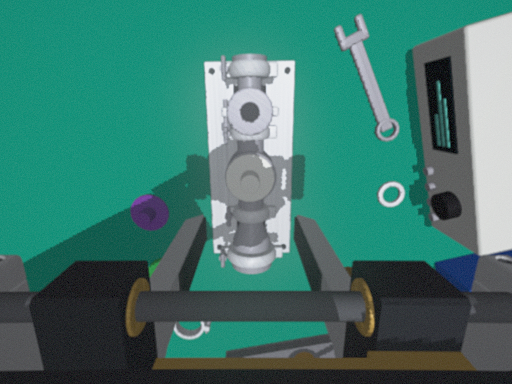

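Run:
```python
from h import *
import pickle
p,d,T=pickle.load(open('w1.pkl','rb'))
P,uv=cloud('wrist',d,T)
z=P[:,2]
# plate: bright, low saturation, z ~ .012
hsv=cv2.cvtColor(p,cv2.COLOR_RGB2HSV)[uv[:,1],uv[:,0]]
m=(abs(z-.012)<.006)&(hsv[:,1]<60)&(uv[:,1]<262)&(uv[:,0]>195)&(uv[:,0]<305)&(uv[:,1]>50)
Q=P[m][:,:2]; print(len(Q)); 
c=np.array([.5665,.2345])
for yaw in (-13,-14,-15,-15.5,-16,-17,-18):
    a=np.radians(yaw); e=np.array([np.cos(a),np.sin(a)]); f=np.array([-e[1],e[0]])
    q=(Q-c)@np.c_[e,f]; 
    # edge positions per y-bin
    b=[(q[(q[:,1]>t)&(q[:,1]<t+.02),0].min(),q[(q[:,1]>t)&(q[:,1]<t+.02),0].max()) for t in np.arange(-.12,.12,.02) ]
    b=np.array(b); t=np.arange(len(b))*.02
    print(yaw,'slopes deg',np.degrees(np.polyfit(t,b[:,0],1)[0]).round(2),np.degrees(np.polyfit(t,b[:,1],1)[0]).round(2),'mid',np.median(b,0).round(4),'y',np.percentile(q[:,1],[.3,99.7]).round(3))
s=(z>.160)&(z<.172)&(np.hypot(P[:,0]-.5885,P[:,1]-.308)<.03); G=P[s]
print('gauge',s.sum(),G.mean(0),(G.min(0)+G.max(0))/2)
print(yawnow())
```

```text
7530
-13 slopes deg 1.81 1.8 mid [-0.0588  0.0605] y [-0.136  0.141]
-14 slopes deg 0.8 0.76 mid [-0.0587  0.0601] y [-0.136  0.14 ]
-15 slopes deg -0.2 -0.23 mid [-0.0587  0.0604] y [-0.136  0.14 ]
-15.5 slopes deg -0.7 -0.73 mid [-0.0587  0.0604] y [-0.136  0.14 ]
-16 slopes deg -1.24 -1.23 mid [-0.0587  0.0606] y [-0.136  0.14 ]
-17 slopes deg -2.27 -2.21 mid [-0.0587  0.0607] y [-0.135  0.141]
-18 slopes deg -3.07 -3.25 mid [-0.0587  0.0607] y [-0.136  0.142]
gauge 1462 [0.58672058 0.30816052 0.16881196] [0.58678428 0.30776476 0.16865899]
(np.float64(-15.523794975875601), array([-3.85222384e-04, -4.38636086e-04, -9.99999830e-01]))
```

Run:
```python
from h import *
plan((0.5665,0.2345,0.0945),-15)
```

```text
offset [-0.16 -0.15 14.08] rot [ 0.   0.  -0.5] dist mm 141 |rot| 0.5
```

Request:
play_rows(offset=[[-0.15,-0.15,4],[-0.15,-0.15,8],[-0.15,-0.15,11],[-0.15,-0.15,13],[-0.15,-0.15,14.05],[-0.15,-0.15,14.05]], delta_rot=[[0,0,-0.5],[0,0,-0.5],[0,0,-0.5],[0,0,-0.5],[0,0,-0.5],[0,0,-0.5]])

```text
clock: 3.45
eef_pos: [0.5657, 0.2331, 0.0938]
ee_rot: [3.113, -0.413, -0.004]
wrist_force: [-0.4, 0.2, -0.0]
gripper_width: 0.64
```

Request:
play_rows(offset=[[0,0,0],[0,0,0],[0,0,0],[0,0,0],[0,0,0]], delta_rot=[[0,0,0],[0,0,0],[0,0,0],[0,0,0],[0,0,0]], claw=1.5, force=15)

```text
clock: 3.95
eef_pos: [0.566, 0.2332, 0.0942]
ee_rot: [3.113, -0.413, -0.003]
wrist_force: [-1.0, 0.0, 0.6]
gripper_width: 0.25
```

Request:
play_rows(offset=[[0,0,0],[0,0,-2],[0,0,-5],[0,0,-9],[0,0,-13],[0,0,-16],[0,0,-16]], delta_rot=[[0,0,0],[0,0,0],[0,0,0],[0,0,0],[0,0,0],[0,0,0],[0,0,0]])

```text
clock: 4.65
eef_pos: [0.5688, 0.2341, 0.2602]
ee_rot: [-3.112, 0.412, -0.012]
wrist_force: [1.2, 0.2, 0.0]
gripper_width: 0.229
```

Run:
```python
from h import *
import pickle
st=robot.observe(); print(st['gripper_width'],st['eef_pos'],st['clock']); p,d=viewer.camera('wrist'); T=cam_T('wrist',st); save('w2',p)
pickle.dump((p,d,T),open('w2.pkl','wb'))
```

```text
0.2289772497851733 [0.56883416 0.23405392 0.26018124] 4.65
```

View pics/w2.png

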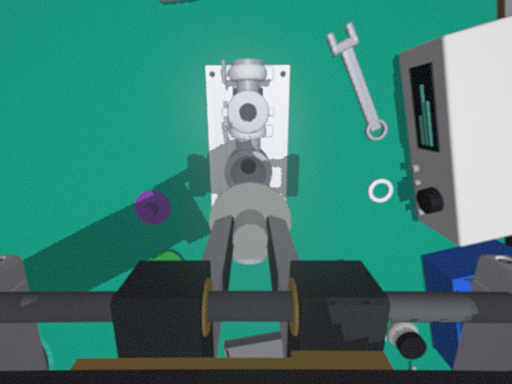

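Run:
```python
from h import *
import pickle
p,d,T=pickle.load(open('D0.pkl','rb'))['top']
P,uv=cloud('top',d,T)
m=(uv[:,0]>285)&(uv[:,0]<415)&(uv[:,1]>150)&(uv[:,1]<275)
Q=P[m]; hsv=cv2.cvtColor(p,cv2.COLOR_RGB2HSV)[uv[m][:,1],uv[m][:,0]]
s=(abs(Q[:,2]-.004)<.018)&(hsv[:,1]<60)
r=cv2.minAreaRect(Q[s][:,:2].astype(np.float32)*1000); print(r, cv2.boxPoints(r))
print('floor z',np.median(Q[s][:,2]))
# corners via atz at z=.02
print(atz('top',[(300,159),(405,163),(402.5,265),(295.5,262)],.02,T).round(4))
# blank
c=np.array(r[0])/1000
print(c)
# bore mouth in w2
p,d,T=pickle.load(open('w2.pkl','rb'))
print(atz('wrist',[(248,168)],.086,T))
save('w2z',cv2.resize(p[120:220,190:310],None,fx=6,fy=5,interpolation=cv2.INTER_CUBIC))
```

```text
((549.3803100585938, -212.88438415527344), (248.89678955078125, 240.47962951660156), 86.34110260009766) [[ 421.44373  -329.40582 ]
 [ 661.43317  -344.75238 ]
 [ 677.3169    -96.362946]
 [ 437.32745   -81.01639 ]]
floor z 0.003120959412296509
[[ 0.6734 -0.098   0.02  ]
 [ 0.6614 -0.3428  0.02  ]
 [ 0.4242 -0.3276  0.02  ]
 [ 0.4319 -0.0836  0.02  ]]
[ 0.54938031 -0.21288438]
[[0.56898703 0.24124633 0.086     ]]
```

View pics/w2z.png

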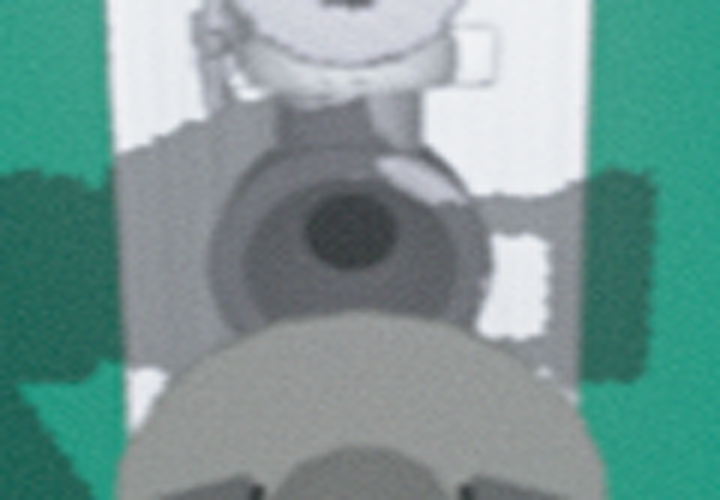

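Run:
```python
from h import *
import pickle
p,d,T=pickle.load(open('w2.pkl','rb'))
print(atz('wrist',[(248.4,174),(248.4,175.5)],.086,T), yawnow())
plan((0.4745,-0.163,0.20),62)
plan((0.4745,-0.163,0.0205),62)
```

```text
[[0.56742678 0.23357649 0.086     ]
 [0.56691014 0.23167906 0.086     ]] (np.float64(-15.101549264265618), array([ 2.79772945e-03,  1.39813666e-04, -9.99996077e-01]))
offset [ 1.35 40.72  5.64] rot [  0.1  -0.2 -77.1] dist mm 411 |rot| 77.1
offset [ 1.3  40.74 23.59] rot [  0.1  -0.2 -77.1] dist mm 471 |rot| 77.1
```

Request:
play_rows(offset=[[1.35,40.7,3],[1.35,40.7,3],[1.35,40.7,3],[1.35,40.7,3],[1.35,40.7,3],[1.35,40.7,3],[1.35,40.7,5],[1.35,40.7,8],[1.35,40.7,8],[1.35,40.7,8],[1.35,40.7,8],[1.35,40.7,8],[1.35,40.7,8]], delta_rot=[[0.1,-0.2,-77],[0.1,-0.2,-77],[0.1,-0.2,-77],[0.1,-0.2,-77],[0.1,-0.2,-77],[0.1,-0.2,-77],[0.1,-0.2,-77],[0.1,-0.2,-77],[0.1,-0.2,-77],[0.1,-0.2,-77],[0.1,-0.2,-77],[0.1,-0.2,-77],[0.1,-0.2,-77]])

```text
clock: 6.0
eef_pos: [0.4749, -0.1619, 0.1763]
ee_rot: [-2.694, -1.615, 0.001]
wrist_force: [-0.3, 0.6, 0.1]
gripper_width: 0.23
```

Run:
```python
from h import *
plan((0.4745,-0.163,0.0205),62)
```

```text
offset [-0.11  0.03 15.58] rot [-0.1 -0.  -0.1] dist mm 156 |rot| 0.1
```

Request:
play_rows(offset=[[-0.1,0,4],[-0.1,0,8],[-0.1,0,11.5],[-0.1,0,14],[-0.1,0,15],[-0.1,0,15.4],[-0.1,0,15.6],[-0.1,0,15.6]], delta_rot=[[0,0,0],[0,0,0],[0,0,0],[0,0,0],[0,0,0],[0,0,0],[0,0,0],[0,0,0]])

```text
clock: 6.8
eef_pos: [0.4753, -0.1631, 0.0216]
ee_rot: [2.693, 1.615, 0.001]
wrist_force: [-0.1, 0.0, -0.5]
gripper_width: 0.23
```

Request:
play_rows(offset=[[0,0,0.1],[0,0,0.2],[0,0,0.25]], delta_rot=[[0,0,0],[0,0,0],[0,0,0]])

```text
clock: 7.1
eef_pos: [0.4757, -0.1633, 0.0196]
ee_rot: [2.693, 1.614, 0.002]
wrist_force: [-0.2, 0.2, -0.6]
gripper_width: 0.231
```

Nearly down; release with a modest opening and rise.

Request:
play_rows(offset=[[0,0,0.05],[0,0,0.05],[0,0,0.05],[0,0,0.05]], delta_rot=[[0,0,0],[0,0,0],[0,0,0],[0,0,0]], claw=4.2)

```text
clock: 7.5
eef_pos: [0.4757, -0.1634, 0.0191]
ee_rot: [2.693, 1.614, 0.002]
wrist_force: [0.0, 0.1, -0.0]
gripper_width: 0.446
```

Request:
play_rows(offset=[[0,0,-2],[0,0,-6],[0,0,-11],[0,0,-16],[0,0,-18]], delta_rot=[[0,0,0],[0,0,0],[0,0,0],[0,0,0],[0,0,0]], claw=4.2)

```text
clock: 8.0
eef_pos: [0.4774, -0.1644, 0.2049]
ee_rot: [2.686, 1.611, 0.008]
wrist_force: [-0.2, 0.3, 0.0]
gripper_width: 0.45
```

Run:
```python
from h import *
plan((0.545,-0.291,0.23),62)
```

```text
offset [-7.99 11.95 -2.38] rot [ 0.6  0.  -0.1] dist mm 146 |rot| 0.7
```

Request:
play_rows(offset=[[-8,12,-3.4],[-8,12,-3.4],[-8,12,-3.4],[-8,12,-3.4],[-8,12,-3.4],[-8,12,-3.4]], delta_rot=[[0.6,0,0],[0.6,0,0],[0.6,0,0],[0.6,0,0],[0.6,0,0],[0.6,0,0]])

```text
clock: 8.6
eef_pos: [0.5446, -0.2901, 0.2394]
ee_rot: [-2.693, -1.616, 0.001]
wrist_force: [-0.7, 0.3, 0.7]
gripper_width: 0.446
```

Run:
```python
from h import *
import pickle
st=robot.observe(); p,d=viewer.camera('wrist'); T=cam_T('wrist',st); save('w3',p)
pickle.dump((p,d,T),open('w3.pkl','wb')); print(st['eef_pos'],yawnow(st))
P,uv=cloud('wrist',d,T)
m=np.hypot(P[:,0]-.558,P[:,1]+.297)<.075
Q=P[m];z=Q[:,2]
top=Q[(z>.086)&(z<.097)&(np.hypot(Q[:,0]-.558,Q[:,1]+.297)<.02)]; print('stub',len(top),top.mean(0),(top.min(0)+top.max(0))/2,np.ptp(top,0))
if len(top)>5:
  print(cv2.minAreaRect(top[:,:2].astype(np.float32)*1000))
lev=Q[(z>.060)&(z<.071)]; print('lever',len(lev),cv2.minAreaRect(lev[:,:2].astype(np.float32)*1000))
br=Q[(z>.038)&(z<.048)]; print('brass',len(br),(br.min(0)+br.max(0))/2,np.ptp(br,0),cv2.minEnclosingCircle(br[:,:2].astype(np.float32)*1000))
for x in silhouettes('wrist','plug_mid')[:3]: print(x['bbox'],x['conf'])
```

```text
[ 0.54461023 -0.29011402  0.23940366] (np.float64(61.92531386209909), array([-1.03009242e-03,  3.14014227e-04, -9.99999420e-01]))
stub 132 [ 0.55604548 -0.29807396  0.09077967] [ 0.55580603 -0.29815002  0.09045975] [0.01723601 0.01685084 0.00549917]
((556.1602172851562, -298.1086730957031), (12.138689041137695, 13.855040550231934), 61.62314987182617)
lever 356 ((564.864013671875, -284.83306884765625), (48.434181213378906, 120.56854248046875), 25.83119773864746)
brass 545 [ 0.55675405 -0.27181815  0.04292557] [0.04516869 0.09874714 0.00982695] ((559.2742309570312, -271.63470458984375), 49.73202133178711)
[292.4, 145.3, 41.0, 42.5] 0.73
[234.9, 164.2, 32.1, 67.6] 0.55
[509.4, 17.5, 1.3, 44.1] 0.28
```

View pics/w3.png

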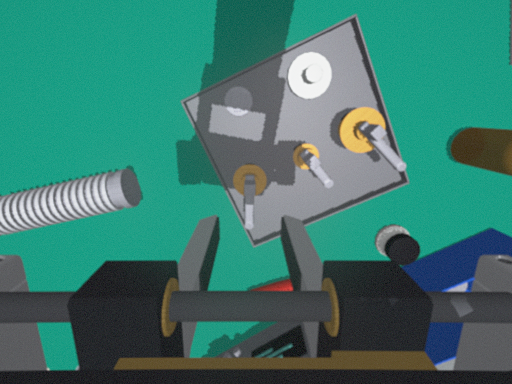

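Run:
```python
from h import *
import pickle
p,d,T=pickle.load(open('w3.pkl','rb'))
P,uv=cloud('wrist',d,T)
m=(uv[:,0]>228)&(uv[:,0]<272)&(uv[:,1]>155)&(uv[:,1]<235)
Q=P[m];z=Q[:,2]
lev=Q[(z>.059)&(z<.072)]; r=np.hypot(lev[:,0]-.556,lev[:,1]+.298); lev=lev[(r>.014)&(r<.07)]
c=lev[:,:2].mean(0);w,v=np.linalg.eigh(np.cov((lev[:,:2]-c).T)); a=v[:,1]*np.sign(v[0,1])
print('lever',len(lev),c,np.degrees(np.arctan2(a[1],a[0])),np.degrees(np.arctan2(c[1]+.298,c[0]-.556)),cv2.minAreaRect(lev[:,:2].astype(np.float32)*1000))
n=np.array([-a[1],a[0]]); print('stub off axis',(np.array([.556,-.298])-c)@n,'lever end dist',((lev[:,:2]-[.556,-.298])@a).max())
br=Q[(z>.038)&(z<.048)]; print('brass',len(br),cv2.minEnclosingCircle(br[:,:2].astype(np.float32)*1000))
save('w3z',cv2.resize(p[150:240,205:295],None,fx=6,fy=6,interpolation=cv2.INTER_CUBIC))
```

```text
lever 294 [ 0.58925333 -0.31653518] -30.65841085460538 -29.134998625995507 ((590.0931396484375, -316.98016357421875), (11.824593544006348, 47.36672592163086), 58.72666931152344)
stub off axis -0.0010121112938434342 lever end dist 0.06267873722100867
brass 524 ((556.5856323242188, -298.2030029296875), 23.036344528198242)
```

View pics/w3z.png

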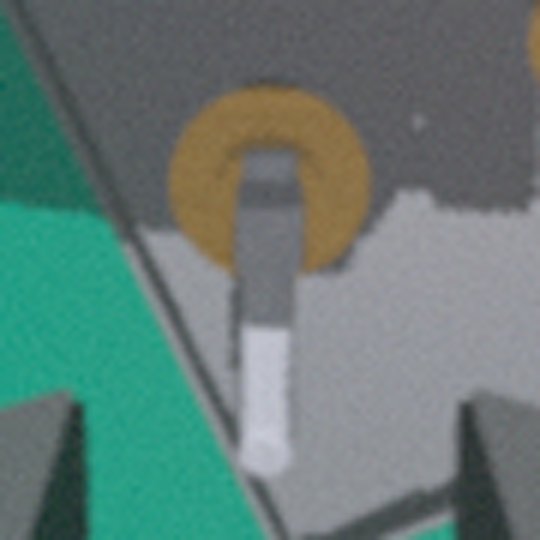

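Run:
```python
from h import *
plan((0.5565,-0.298,0.0605),60.5)
```

```text
offset [-0.16  1.44 17.92] rot [-0.   0.   1.5] dist mm 180 |rot| 1.5
```

Request:
play_rows(offset=[[-0.15,1.45,4],[-0.15,1.45,8],[-0.15,1.45,12],[-0.15,1.45,15.5],[-0.15,1.45,17],[-0.15,1.45,17.9],[-0.15,1.45,17.9]], delta_rot=[[0,0,1.5],[0,0,1.5],[0,0,1.5],[0,0,1.5],[0,0,1.5],[0,0,1.5],[0,0,1.5]], claw=4.2)

```text
clock: 9.4
eef_pos: [0.5566, -0.2976, 0.0608]
ee_rot: [-2.714, -1.582, 0.001]
wrist_force: [0.1, 0.0, 0.4]
gripper_width: 0.449
```

Request:
play_rows(offset=[[0,0,0],[0,0,0],[0,0,0],[0,0,0],[0,0,0],[0,0,0]], delta_rot=[[0,0,0],[0,0,0],[0,0,0],[0,0,0],[0,0,0],[0,0,0]], claw=0.8, force=40)

```text
clock: 10.0
eef_pos: [0.5572, -0.2979, 0.0617]
ee_rot: [2.713, 1.582, 0.0]
wrist_force: [-0.5, 1.0, 4.3]
gripper_width: 0.147
```

Request:
play_rows(offset=[[0,0,-1],[0,0,-3],[0,0,-7],[0,0,-11],[0,0,-15],[0,0,-18],[0,0,-18]], delta_rot=[[0,0,0],[0,0,0],[0,0,0],[0,0,0],[0,0,0],[0,0,0],[0,0,0]])

```text
clock: 10.7
eef_pos: [0.559, -0.2993, 0.2472]
ee_rot: [2.706, 1.577, 0.005]
wrist_force: [0.2, 0.3, -2.5]
gripper_width: 0.145
```

Run:
```python
from h import *
import pickle
st=robot.observe(); p,d=viewer.camera('wrist'); T=cam_T('wrist',st); save('w4',p)
pickle.dump((p,d,T),open('w4.pkl','wb'))
print(yawnow(),st['wrist_force'],st['moment']); plan((0.567,0.234,0.255),75)
```

```text
(np.float64(60.47864227388171), array([ 0.00318496, -0.00301561, -0.99999038])) [ 0.20825521  0.31578095 -2.45773754] [-0.04324033 -0.16508335  0.00026935]
offset [ 46.78 -25.42  -1.32] rot [  0.2   0.1 -14.5] dist mm 533 |rot| 14.5
```

View pics/w4.png

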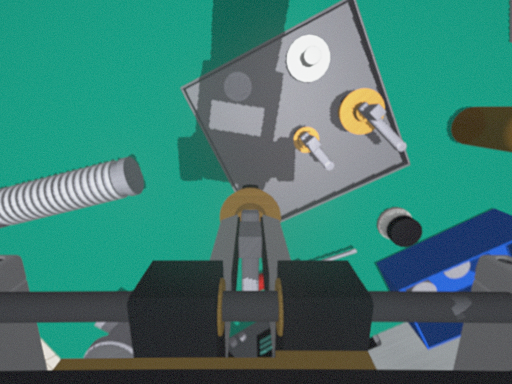

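Request:
play_rows(offset=[[1.4,-0.8,-1.0],[4.7,-2.5,-1.3],[8.4,-4.6,-1.3],[12.6,-6.9,-1.3],[16.8,-9.1,-1.3],[21.1,-11.4,-1.3],[25.3,-13.7,-1.3],[29.5,-16.0,-1.3],[33.7,-18.3,-1.3],[37.9,-20.6,-1.3],[41.6,-22.6,-1.3],[44.5,-24.2,-1.3],[46.3,-25.1,-1.3],[46.8,-25.4,-1.3],[46.8,-25.4,-1.3],[46.8,-25.4,-1.3]], delta_rot=[[0,0,-1],[0,0,-2],[0,0,-3],[0,0,-4],[0,0,-5],[0,0,-6],[0,0,-7],[0,0,-8],[0,0,-9],[0,0,-10],[0,0,-12],[0,0,-13],[0.2,0.1,-14.5],[0.2,0.1,-14.5],[0.2,0.1,-14.5],[0.2,0.1,-14.5]])

```text
clock: 12.35
eef_pos: [0.5667, 0.2333, 0.2538]
ee_rot: [2.493, 1.911, -0.002]
wrist_force: [0.6, -0.7, -3.5]
gripper_width: 0.146
```

Run:
```python
from h import *
import pickle
st=robot.observe(); print(st['eef_pos'],yawnow(st),st['wrist_force'],st['moment'],st['gripper_width']); p,d=viewer.camera('wrist'); T=cam_T('wrist',st); save('w5',p)
pickle.dump((p,d,T),open('w5.pkl','wb'))
ps,ds=viewer.camera('side'); save('s5',cv2.resize(ps[60:220,170:370],None,fx=4,fy=3.7)[:592]); pickle.dump((ps,ds,cam_T('side')),open('s5.pkl','wb'))
```

```text
[0.56667282 0.23331015 0.25381941] (np.float64(74.93396023555576), array([-1.11955807e-03, -9.36400351e-04, -9.99998935e-01])) [ 0.55329434 -0.6988671  -3.50056609] [ 0.06483468 -0.12132517  0.02309726] 0.14588543074253887
```

View pics/w5.png

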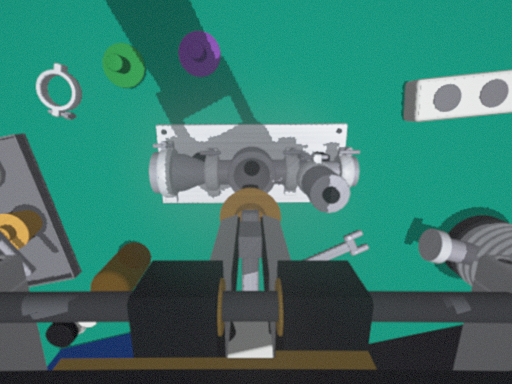

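View pics/s5.png

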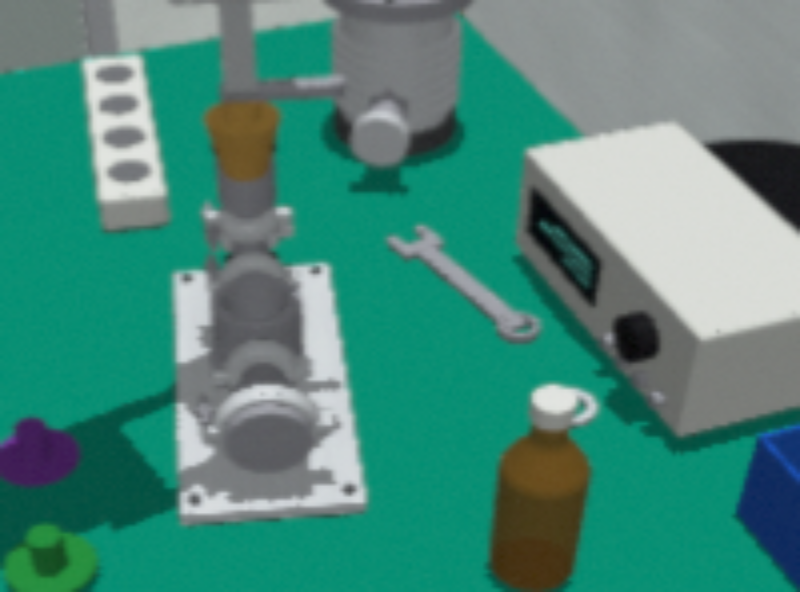

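Run:
```python
from h import *
import pickle
from scipy.optimize import least_squares
for f,n in (('w5','wrist'),('w2','wrist'),('s5','side')):
    p,d,T=pickle.load(open(f+'.pkl','rb'))
    P,uv=cloud(n,d,T)
    m=(abs(P[:,2]-.086)<.004)&(np.hypot(P[:,0]-.567,P[:,1]-.234)<.034)
    Q=P[m][:,:2]; r=np.hypot(Q[:,0]-.567,Q[:,1]-.234)
    # maximise count of points in annulus 22.5..31 with inside-penalty
    best=[]
    for x in np.arange(.561,.574,.0005):
        for y in np.arange(.228,.241,.0005):
            r=np.hypot(Q[:,0]-x,Q[:,1]-y); best.append((((r>.0225)&(r<.031)).sum(),x,y))
    b=sorted(best)[::-1]; t=[q for q in b if q[0]>=b[0][0]*.985]
    print(f,len(Q),b[0],np.mean([q[1:] for q in t],0),len(t), 'z',np.median(P[m][:,2]))
p,d,T=pickle.load(open('w5.pkl','rb'))
save('w5z',cv2.resize(p[120:220,190:310],None,fx=6,fy=6,interpolation=cv2.INTER_CUBIC))
```

```text
w5 747 (np.int64(682), np.float64(0.5679999999999993), np.float64(0.234)) [0.56741667 0.23408333] 6 z 0.08571953024984102
w2 653 (np.int64(600), np.float64(0.5674999999999993), np.float64(0.23450000000000001)) [0.5674 0.2347] 5 z 0.08552998022629649
s5 174 (np.int64(154), np.float64(0.5684999999999992), np.float64(0.2325)) [0.5685 0.2325] 1 z 0.08628778054049974
```

View pics/w5z.png

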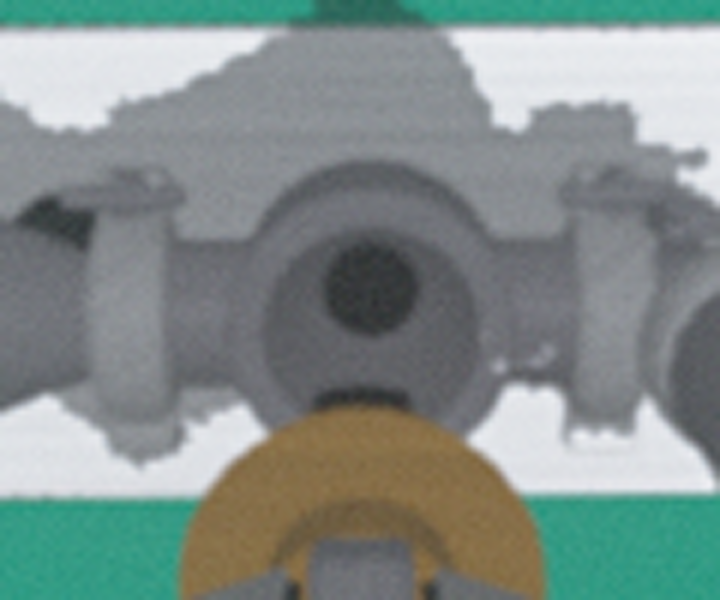

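Run:
```python
from h import *
plan((0.5675,0.2343,0.125),75)
```

```text
offset [ 0.14  0.   12.95] rot [ 0.   0.  -0.1] dist mm 129 |rot| 0.1
```

Request:
play_rows(offset=[[0.14,0,2],[0.14,0,5],[0.14,0,8],[0.14,0,10],[0.14,0,11],[0.14,0,11.7],[0.14,0,12.4],[0.14,0,12.9],[0.14,0,12.9]], delta_rot=[[0,0,0],[0,0,0],[0,0,0],[0,0,0],[0,0,0],[0,0,0],[0,0,0],[0,0,0],[0,0,0]])

```text
clock: 13.35
eef_pos: [0.5675, 0.2342, 0.1254]
ee_rot: [2.494, 1.91, -0.001]
wrist_force: [-0.2, -0.5, -3.2]
gripper_width: 0.141
```

Run:
```python
from h import *
st=robot.observe();print(st['wrist_force'],st['moment'])
plan((0.5675,0.2343,0.110),75)
```

```text
[-0.22438615 -0.5274816  -3.20045913] [ 0.10153533 -0.10358428  0.04044915]
offset [ 0.01 -0.    1.54] rot [-0.   0.  -0.1] dist mm 15 |rot| 0.1
```

Free so far (only the plug's weight shows). Slow approach.

Request:
play_rows(offset=[[0,0,0.4],[0,0,0.8],[0,0,1.1],[0,0,1.3],[0,0,1.5],[0,0,1.6],[0,0,1.6]], delta_rot=[[0,0,0],[0,0,0],[0,0,0],[0,0,0],[0,0,0],[0,0,0],[0,0,0]])

```text
clock: 14.05
eef_pos: [0.5677, 0.2343, 0.1094]
ee_rot: [2.494, 1.91, -0.0]
wrist_force: [0.4, 0.7, -2.7]
gripper_width: 0.145
```

Request:
play_rows(offset=[[0,0,0.1],[0,0,0.2],[0,0,0.2]], delta_rot=[[0,0,0],[0,0,0],[0,0,0]])

```text
clock: 14.35
eef_pos: [0.568, 0.2344, 0.1076]
ee_rot: [2.494, 1.909, 0.001]
wrist_force: [0.4, 0.3, -2.1]
gripper_width: 0.144
```

Request:
play_rows(offset=[[0,0,0.05],[0,0,0.1],[0,0,0.15],[0,0,0.15]], delta_rot=[[0,0,0],[0,0,0],[0,0,0],[0,0,0]])

```text
clock: 14.75
eef_pos: [0.5683, 0.2346, 0.1063]
ee_rot: [2.494, 1.909, 0.003]
wrist_force: [0.9, 1.0, -1.6]
gripper_width: 0.148
```

Request:
play_rows(offset=[[0,0,0.05],[0,0,0.1],[0,0,0.1]], delta_rot=[[0,0,0],[0,0,0],[0,0,0]])

```text
clock: 15.05
eef_pos: [0.5684, 0.2347, 0.1057]
ee_rot: [2.494, 1.909, 0.003]
wrist_force: [-0.4, 1.4, 0.9]
gripper_width: 0.144
```

Request:
play_rows(offset=[[0,0,0.05],[0,0,0.1],[0,0,0.1]], delta_rot=[[0,0,0],[0,0,0],[0,0,0]])

```text
clock: 15.35
eef_pos: [0.5686, 0.2347, 0.1056]
ee_rot: [2.494, 1.909, 0.003]
wrist_force: [-1.6, 0.3, 4.1]
gripper_width: 0.143
```

Request:
play_rows(offset=[[0,0,0.12],[0,0,0.18],[0,0,0.22],[0,0,0.22],[0,0,0.22]], delta_rot=[[0,0,0],[0,0,0],[0,0,0],[0,0,0],[0,0,0]])

```text
clock: 15.85
eef_pos: [0.5687, 0.2348, 0.1055]
ee_rot: [2.493, 1.91, 0.003]
wrist_force: [-4.9, 0.1, 11.4]
gripper_width: 0.146
```

Request:
play_rows(offset=[[0,0,0.22],[0,0,0.22],[0,0,0.1],[0,0,0]], delta_rot=[[0,0,0],[0,0,0],[0,0,0],[0,0,0]])

```text
clock: 16.25
eef_pos: [0.5685, 0.2347, 0.1056]
ee_rot: [2.493, 1.91, 0.002]
wrist_force: [-0.0, 0.3, -1.5]
gripper_width: 0.147
```

Request:
play_rows(offset=[[0,0,0],[0,0,0],[0,0,0],[0,0,0]], delta_rot=[[0,0,0],[0,0,0],[0,0,0],[0,0,0]], claw=4)

```text
clock: 16.65
eef_pos: [0.5685, 0.2346, 0.1053]
ee_rot: [2.493, 1.91, 0.002]
wrist_force: [-0.5, -0.3, -0.1]
gripper_width: 0.417
```

Request:
play_rows(offset=[[0,0,-1],[0,0,-3],[0,0,-6],[0,0,-10],[0,-3,-12],[0,-3,-12]], delta_rot=[[0,0,0],[0,0,0],[0,0,0],[0,0,0],[0,0,0],[0,0,0]], claw=4)

```text
clock: 17.25
eef_pos: [0.5398, 0.2438, 0.2304]
ee_rot: [2.49, 1.91, 0.013]
wrist_force: [0.7, 0.6, -0.1]
gripper_width: 0.429
```

Run:
```python
from h import *
import pickle
st=robot.observe(); p,d=viewer.camera('wrist'); T=cam_T('wrist',st); save('w6',p)
pickle.dump((p,d,T),open('w6.pkl','wb'));print(st['eef_pos'],yawnow(st))
P,uv=cloud('wrist',d,T); rr=np.hypot(P[:,0]-.568,P[:,1]-.2345)
s=P[(P[:,2]>.125)&(P[:,2]<.145)&(rr<.02)]; print('stub',len(s),s.mean(0),'z',np.median(s[:,2]),cv2.minAreaRect(s[:,:2].astype(np.float32)*1000))
l=P[(P[:,2]>.101)&(P[:,2]<.117)&(rr>.015)&(rr<.067)&(P[:,0]>.57)&(P[:,1]<.25)]; c=l.mean(0)
w,v=np.linalg.eigh(np.cov((l-c)[:,:2].T)); a=v[:,1]*np.sign(v[0,1]); print('lever',len(l),c,np.degrees(np.arctan2(a[1],a[0])),cv2.minAreaRect(l[:,:2].astype(np.float32)*1000),np.median(l[:,2]))
```

```text
[0.53983379 0.24376814 0.23039354] (np.float64(74.98634624695778), array([ 0.00882553,  0.00196477, -0.99995912]))
stub 194 [0.5660823  0.23456652 0.13378012] z 0.13457139865909182 ((567.2081298828125, 234.2058868408203), (12.78943157196045, 13.72887134552002), 74.35063934326172)
lever 375 [0.60498458 0.22401003 0.10942409] -15.201258690258578 ((605.5829467773438, 223.8967742919922), (11.88785457611084, 44.095645904541016), 74.63335418701172) 0.1095102521219028
```

View pics/w6.png

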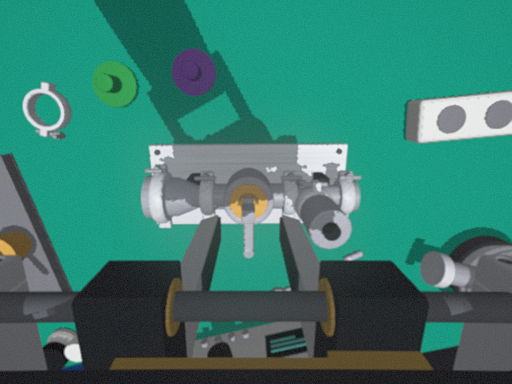

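```bash
cat >> h.py <<'E'
A=np.array([.5675,.2343]); _a=np.radians(-15.0); EX=np.array([np.cos(_a),np.sin(_a)]); EY=np.array([-EX[1],EX[0]])
def vw(x,y,z): q=A+EX*x*1e-3+EY*y*1e-3; return (q[0],q[1],z)
E
python3 - <<'E'
from h import *
plan(vw(50,27,.18),75); plan(vw(50,27,.099),75)
E
```

```text
offset [2.56 7.88 4.85] rot [ 0.3 -0.1 -0. ] dist mm 96 |rot| 0.4
offset [ 2.55  7.83 12.95] rot [ 0.3 -0.1 -0. ] dist mm 153 |rot| 0.4
```

Request:
play_rows(offset=[[0,3,0],[1.5,6,0],[2.5,7.85,2],[2.55,7.85,4.8],[2.55,7.85,4.8],[2.55,7.85,4.8],[2.55,7.85,7],[2.55,7.85,9.5],[2.55,7.85,11.5],[2.55,7.85,12.6],[2.55,7.85,12.9],[2.55,7.85,12.9]], delta_rot=[[0.3,0,0],[0.3,0,0],[0.3,0,0],[0.3,0,0],[0.3,0,0],[0.3,0,0],[0.3,0,0],[0.3,0,0],[0.3,0,0],[0.3,0,0],[0.3,0,0],[0.3,0,0]], claw=0, force=10)

```text
clock: 18.5
eef_pos: [0.6235, 0.2475, 0.1005]
ee_rot: [-2.493, -1.911, -0.005]
wrist_force: [-0.3, 0.4, -0.2]
gripper_width: 0.005
```

Run:
```python
from h import *
import pickle
st=robot.observe(); print(st['eef_pos'],yawnow(st),st['gripper_width'])
p,d=viewer.camera('wrist'); save('w7',cv2.resize(p[130:384,150:350],None,fx=3,fy=2.3))
q=np.array(st['eef_pos'][:2])-A; print('valve',q@EX,q@EY)
plan(vw(50,19,.0985),75)
for ph in (4,8,12,16,20):
    c,s=np.cos(np.radians(ph)),np.sin(np.radians(ph)); print(ph)
```

```text
[0.6234987  0.24754175 0.10047507] (np.float64(74.96562626102774), array([ 0.00232838,  0.00241734, -0.99999437])) 0.004808850224520088
valve 0.0506633696999146 0.027284076441486654
offset [-0.85 -0.1   0.25] rot [ 0.1 -0.2 -0. ] dist mm 9 |rot| 0.2
4
8
12
16
20
```

View pics/w7.png

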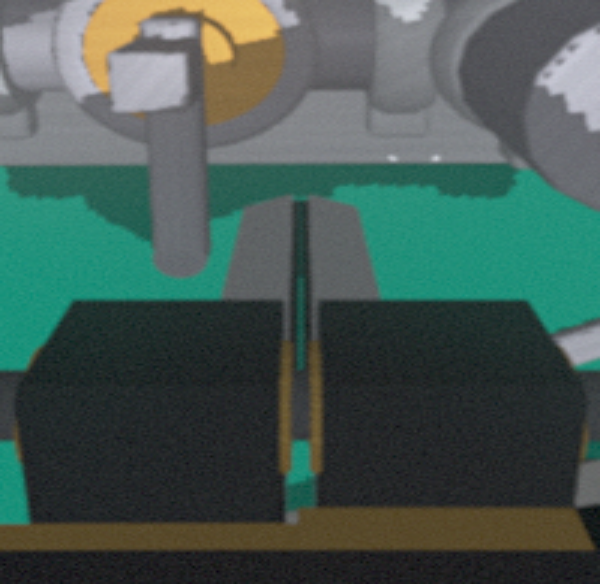

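Request:
play_rows(offset=[[-0.2,0,0.15],[-0.4,0,0.2],[-0.6,-0.05,0.2],[-0.8,-0.05,0.2],[-0.8,-0.05,0.2]], delta_rot=[[0.1,-0.2,0],[0.1,-0.2,0],[0.1,-0.2,0],[0.1,-0.2,0],[0.1,-0.2,0]])

```text
clock: 19.05
eef_pos: [0.6213, 0.2398, 0.0991]
ee_rot: [2.493, 1.911, 0.001]
wrist_force: [-0.8, -0.3, -1.1]
gripper_width: -0.001
```

```bash
cat >> h.py <<'E'
def arc(phis,lat=None,rad=None,yaw0=75.0,sgn=1,dz=0.,tot0=0.):
    # rotate clockwise(sgn=1) rigidly about A from present pose
    st=robot.observe(); R0=R.from_rotvec(st['ee_rot']).as_matrix(); p=np.array(st['eef_pos']); r=p[:2]-A
    print('valve mm',(r@EX*1e3).round(1),(r@EY*1e3).round(1),'z',p[2].round(4),'yaw',yawnow(st)[0].round(2),'F',np.round(st['wrist_force'],1))
    o=[]
    for ph in phis:
        a=-np.radians(ph)*sgn; M=np.array([[np.cos(a),-np.sin(a)],[np.sin(a),np.cos(a)]])
        w=np.r_[A+M@r-p[:2],dz]; o.append((R0.T@w*100).round(2).tolist())
    print('offset',o); print('rot',[[0,0,round(sgn*ph,1)] for ph in phis])
E
python3 - <<'E'
from h import *
arc([4.5*i for i in range(1,21)])
E
```

```text
valve mm 50.5 19.2 z 0.0991 yaw 74.95 F [-0.8 -0.3 -1.1]
offset [[-0.4, 0.14, 0.0], [-0.81, 0.24, 0.0], [-1.23, 0.31, 0.0], [-1.65, 0.35, 0.0], [-2.08, 0.35, 0.0], [-2.5, 0.32, 0.0], [-2.92, 0.26, 0.0], [-3.34, 0.17, 0.0], [-3.74, 0.04, 0.0], [-4.13, -0.12, 0.0], [-4.51, -0.31, 0.0], [-4.88, -0.52, 0.0], [-5.22, -0.77, -0.0], [-5.55, -1.04, -0.0], [-5.85, -1.34, -0.0], [-6.13, -1.66, -0.0], [-6.38, -2.0, -0.0], [-6.61, -2.36, -0.0], [-6.81, -2.74, -0.0], [-6.97, -3.13, -0.0]]
rot [[0, 0, 4.5], [0, 0, 9.0], [0, 0, 13.5], [0, 0, 18.0], [0, 0, 22.5], [0, 0, 27.0], [0, 0, 31.5], [0, 0, 36.0], [0, 0, 40.5], [0, 0, 45.0], [0, 0, 49.5], [0, 0, 54.0], [0, 0, 58.5], [0, 0, 63.0], [0, 0, 67.5], [0, 0, 72.0], [0, 0, 76.5], [0, 0, 81.0], [0, 0, 85.5], [0, 0, 90.0]]
```

Request:
play_rows(offset=[[-0.2,0.07,0],[-0.4,0.14,0],[-0.81,0.24,0],[-1.23,0.31,0],[-1.65,0.35,0],[-2.08,0.35,0],[-2.5,0.32,0]], delta_rot=[[0,0,2.2],[0,0,4.5],[0,0,9],[0,0,13.5],[0,0,18],[0,0,22.5],[0,0,27]])

```text
clock: 19.75
eef_pos: [0.6179, 0.2154, 0.0991]
ee_rot: [-2.872, -1.272, -0.002]
wrist_force: [0.4, 2.4, -1.3]
gripper_width: 0.008
```

Run:
```python
from h import *
import pickle
p,d=viewer.camera('wrist'); save('w8',cv2.resize(p[130:384,150:350],None,fx=3,fy=2.3))
arc([6,11,16,21,26,31,36,41,46,51,56,61,64])
```

```text
valve mm 53.6 -5.8 z 0.0991 yaw 47.62 F [ 0.6  2.4 -0.4]
offset [[-0.54, 0.18, -0.0], [-0.99, 0.28, -0.0], [-1.46, 0.34, -0.0], [-1.93, 0.37, -0.0], [-2.4, 0.35, -0.0], [-2.87, 0.29, -0.0], [-3.33, 0.19, -0.0], [-3.77, 0.05, -0.0], [-4.21, -0.13, -0.0], [-4.63, -0.35, -0.01], [-5.02, -0.6, -0.01], [-5.4, -0.88, -0.01], [-5.61, -1.07, -0.01]]
rot [[0, 0, 6], [0, 0, 11], [0, 0, 16], [0, 0, 21], [0, 0, 26], [0, 0, 31], [0, 0, 36], [0, 0, 41], [0, 0, 46], [0, 0, 51], [0, 0, 56], [0, 0, 61], [0, 0, 64]]
```

View pics/w8.png

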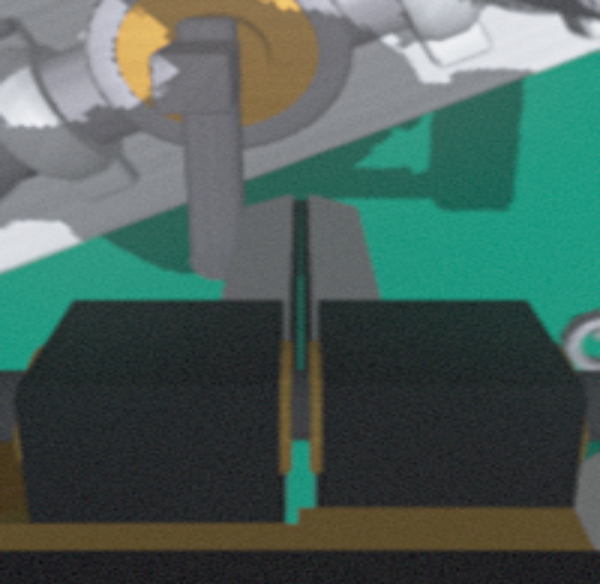

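Request:
play_rows(offset=[[-0.27,0.1,0],[-0.54,0.18,0],[-0.99,0.28,0],[-1.46,0.34,0],[-1.93,0.37,0],[-2.4,0.35,0],[-2.87,0.29,0],[-3.33,0.19,0],[-3.77,0.05,0],[-4.21,-0.13,0],[-4.63,-0.35,0],[-5.02,-0.6,0],[-5.4,-0.88,0],[-5.57,-1.03,0],[-5.57,-1.03,0]], delta_rot=[[0,0,3],[0,0,6],[0,0,11],[0,0,16],[0,0,21],[0,0,26],[0,0,31],[0,0,36],[0,0,41],[0,0,46],[0,0,51],[0,0,56],[0,0,61],[0,0,63.3],[0,0,63.3]])

```text
clock: 21.3
eef_pos: [0.5731, 0.1808, 0.0994]
ee_rot: [-3.111, 0.426, -0.004]
wrist_force: [1.6, 1.0, -0.0]
gripper_width: -0.001
```

```bash
cat >> h.py <<'E'
def leverang(tag,name='wrist'):
    st=robot.observe(); p,d=viewer.camera(name); T=cam_T(name,st); save(tag,p)
    P,uv=cloud(name,d,T); q=(P[:,:2]-A)*1e3; x=q@EX; y=q@EY; r=np.hypot(x,y)
    import pickle; pickle.dump((p,d,T),open(tag+'.pkl','wb'))
    return st,p,d,T,P,uv,x,y,r
E
python3 - <<'E'
from h import *
st,p,d,T,P,uv,x,y,r=leverang('w9')
arc([3])
l=(P[:,2]>.103)&(P[:,2]<.114)&(r>18)&(r<66)&(y<-10)&(abs(x)<14)
X,Y=x[l],y[l]; 
print(l.sum(),cv2.minAreaRect(np.c_[X,Y].astype(np.float32)))
for a in range(-65,-15,5):
    k=(Y>a)&(Y<a+5)
    if k.sum()>3: print(a,k.sum(),X[k].min().round(1),X[k].max().round(1))
E
```

```text
valve mm 19.2 -50.3 z 0.0994 yaw -15.58 F [0.8 0.3 0.4]
offset [[-0.26, 0.1, -0.0]]
rot [[0, 0, 3]]
1176 ((3.7718849182128906, -39.6054573059082), (19.684066772460938, 45.27161407470703), 0.1809149831533432)
-65 22 -4.0 2.0
-60 91 -5.8 2.8
-55 105 -5.9 4.2
-50 115 -5.5 5.1
-45 193 -6.1 13.6
-40 142 -5.9 5.9
-35 145 -6.1 6.0
-30 148 -6.0 5.9
-25 142 -5.8 5.9
-20 73 -6.1 5.9
```

View pics/w9.png

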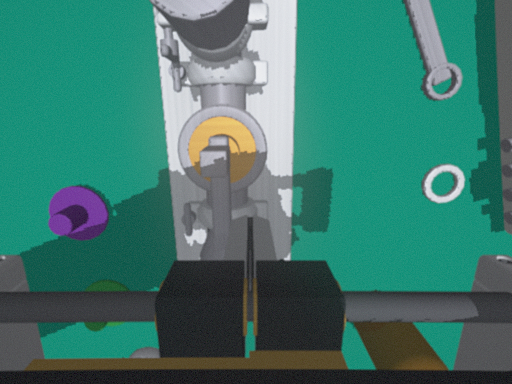

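Request:
play_rows(offset=[[0.4,0,0],[0.4,0,-2],[0.2,0,-4.5],[-2.5,0,-4.5],[-4.7,0,-4.5],[-4.7,0,-4.5],[-4.7,0,-3],[-4.7,0,-1],[-4.7,0,0],[-4.7,0,0]], delta_rot=[[0,0,0],[0,0,0],[0,0,0],[0,0,0],[0,0,0],[0,0,0],[0,0,-0.6],[0,0,-0.6],[0,0,-0.6],[0,0,-0.6]])

```text
clock: 22.35
eef_pos: [0.5267, 0.1927, 0.0966]
ee_rot: [3.115, -0.41, -0.004]
wrist_force: [0.1, 0.6, -0.1]
gripper_width: 0.007
```

Run:
```python
from h import *
arc([3]); plan(vw(-19.2,-50,.0992),-15)
```

```text
valve mm -28.6 -50.7 z 0.0966 yaw -14.99 F [ 0.1  0.6 -0.1]
offset [[-0.26, -0.16, 0.0]]
rot [[0, 0, 3]]
offset [ 0.94 -0.07 -0.26] rot [0.  0.1 0. ] dist mm 10 |rot| 0.1
```

Request:
play_rows(offset=[[0.2,-0.05,-0.2],[0.45,-0.05,-0.25],[0.7,-0.05,-0.25],[0.9,-0.05,-0.25],[0.9,-0.05,-0.25]], delta_rot=[[0,0,0],[0,0,0],[0,0,0],[0,0,0],[0,0,0]])

```text
clock: 22.85
eef_pos: [0.5361, 0.1909, 0.0995]
ee_rot: [-3.115, 0.41, 0.003]
wrist_force: [-0.5, -0.4, 0.5]
gripper_width: 0.007
```

Run:
```python
from h import *
arc([2.2,5]+[5*i for i in range(2,17)]+[83],sgn=-1)
```

```text
valve mm -19.1 -50.1 z 0.0995 yaw -14.99 F [-0.5 -0.4  0.5]
offset [[0.19, 0.07, -0.0], [0.44, 0.15, -0.0], [0.9, 0.26, -0.0], [1.36, 0.32, -0.0], [1.83, 0.35, -0.0], [2.3, 0.34, -0.0], [2.76, 0.28, -0.0], [3.22, 0.19, -0.01], [3.67, 0.05, -0.01], [4.1, -0.12, -0.01], [4.52, -0.33, -0.01], [4.92, -0.57, -0.01], [5.29, -0.85, -0.01], [5.64, -1.16, -0.01], [5.96, -1.5, -0.01], [6.25, -1.87, -0.01], [6.51, -2.26, -0.01], [6.65, -2.5, -0.01]]
rot [[0, 0, -2.2], [0, 0, -5], [0, 0, -10], [0, 0, -15], [0, 0, -20], [0, 0, -25], [0, 0, -30], [0, 0, -35], [0, 0, -40], [0, 0, -45], [0, 0, -50], [0, 0, -55], [0, 0, -60], [0, 0, -65], [0, 0, -70], [0, 0, -75], [0, 0, -80], [0, 0, -83]]
```

Request:
play_rows(offset=[[0.19,0.07,0],[0.44,0.15,0],[0.9,0.26,0],[1.36,0.32,0],[1.83,0.35,0],[2.3,0.34,0],[2.76,0.28,0],[3.22,0.19,0],[3.67,0.05,0],[4.1,-0.12,0],[4.52,-0.33,0],[4.92,-0.57,0],[5.29,-0.85,0],[5.64,-1.16,0],[5.96,-1.5,0],[6.25,-1.87,0],[6.51,-2.26,0],[6.65,-2.5,0],[6.65,-2.5,0]], delta_rot=[[0,0,-2.2],[0,0,-5],[0,0,-10],[0,0,-15],[0,0,-20],[0,0,-25],[0,0,-30],[0,0,-35],[0,0,-40],[0,0,-45],[0,0,-50],[0,0,-55],[0,0,-60],[0,0,-65],[0,0,-70],[0,0,-75],[0,0,-80],[0,0,-83],[0,0,-83]])

```text
clock: 24.75
eef_pos: [0.6074, 0.197, 0.0997]
ee_rot: [2.604, 1.756, -0.002]
wrist_force: [1.5, -3.4, 0.9]
gripper_width: 0.004
```

Run:
```python
from h import *
st,p,d,T,P,uv,x,y,r=leverang('w10')
l=(P[:,2]>.103)&(P[:,2]<.114)&(r>20)&(r<66)&(x>16)&(abs(y+x*.1)<9)
w,v=np.linalg.eigh(np.cov(np.c_[x[l],y[l]].T)); a=v[:,1]*np.sign(v[0,1]); print(l.sum(),np.degrees(np.arctan2(a[1],a[0])),cv2.minAreaRect(np.c_[x[l],y[l]].astype(np.float32)))
for b in range(15,65,5):
    k=l&(x>b)&(x<b+5)
    if k.sum()>3: print(b,y[k].min().round(1),y[k].max().round(1))
arc([2,4,5.5,6.5,7,7],sgn=-1)
```

```text
1057 -6.821481105278194 ((40.267494201660156, -6.982278823852539), (12.09063720703125, 43.237648010253906), 80.06200408935547)
15 -9.4 2.4
20 -10.2 2.2
25 -11.2 1.2
30 -11.9 0.9
35 -12.8 -0.3
40 -13.1 -1.5
45 -13.0 -1.8
50 -12.5 -2.9
55 -12.1 -4.2
60 -11.3 -6.6
valve mm 48.2 -25.7 z 0.0997 yaw 67.94 F [ 2.4 -3.7  1. ]
offset [[0.18, 0.07, -0.0], [0.36, 0.12, -0.0], [0.5, 0.16, -0.0], [0.59, 0.19, -0.0], [0.64, 0.2, -0.0], [0.64, 0.2, -0.0]]
rot [[0, 0, -2], [0, 0, -4], [0, 0, -5.5], [0, 0, -6.5], [0, 0, -7], [0, 0, -7]]
```

View pics/w10.png

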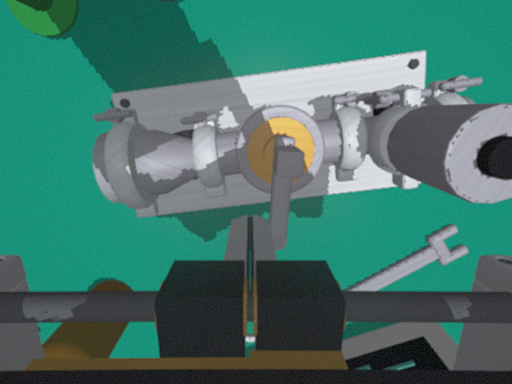

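Request:
play_rows(offset=[[0.18,0.07,0],[0.36,0.12,0],[0.5,0.16,0],[0.64,0.2,0],[0.76,0.23,0],[0.83,0.24,0],[0.83,0.24,0]], delta_rot=[[0,0,-2],[0,0,-4],[0,0,-5.5],[0,0,-7],[0,0,-8.5],[0,0,-9.2],[0,0,-9.2]])

```text
clock: 25.5
eef_pos: [0.613, 0.2038, 0.0998]
ee_rot: [2.455, 1.958, -0.001]
wrist_force: [1.9, -3.5, 0.4]
gripper_width: 0.006
```

Run:
```python
from h import *
st,p,d,T,P,uv,x,y,r=leverang('w11')
l=(P[:,2]>.103)&(P[:,2]<.114)&(r>20)&(r<66)&(x>16)&(abs(y)<8)
print(cv2.minAreaRect(np.c_[x[l],y[l]].astype(np.float32)))
t=[];
for b in range(15,60,5):
    k=l&(x>b)&(x<b+5)
    if k.sum()>3: print(b,y[k].min().round(1),y[k].max().round(1)); t.append((b,y[k].max()))
t=np.array(t); print(np.degrees(np.arctan(np.polyfit(t[:,0],t[:,1],1)[0])))
arc([.5,1,1.5],sgn=-1)
```

```text
((40.71730041503906, -1.1521997451782227), (13.638387680053711, 42.55685806274414), 88.5249252319336)
15 -6.1 5.6
20 -6.1 6.1
25 -6.3 5.8
30 -6.2 5.4
35 -6.4 5.6
40 -8.0 5.6
45 -5.5 5.1
50 -4.7 5.3
55 -3.0 5.1
-1.1498426899477818
valve mm 51.8 -17.7 z 0.0998 yaw 77.14 F [ 1.8 -3.5  0.2]
offset [[0.04, 0.02, -0.0], [0.09, 0.03, -0.0], [0.13, 0.05, -0.0]]
rot [[0, 0, -0.5], [0, 0, -1], [0, 0, -1.5]]
```

Request:
play_rows(offset=[[0.1,0,0],[0.17,0,0],[0.17,0,0]], delta_rot=[[0,0,0],[0,0,0],[0,0,0]])

```text
clock: 25.85
eef_pos: [0.6135, 0.2054, 0.0999]
ee_rot: [2.455, 1.958, -0.001]
wrist_force: [2.1, -4.9, 0.4]
gripper_width: 0.004
```

Request:
play_rows(offset=[[-0.5,0,0],[-1,0,0],[-1,0,-3],[-2,-3,-7],[-2,-6,-11],[-2,-8,-13],[-2,-8,-13]], delta_rot=[[0,0,0],[0,0,0],[0,0,0],[0,0,0],[0,0,0],[0,0,0],[0,0,0]])

```text
clock: 26.55
eef_pos: [0.5311, 0.2052, 0.234]
ee_rot: [2.452, 1.958, 0.01]
wrist_force: [0.2, -0.3, -0.3]
gripper_width: 0.005
```

Run:
```python
from h import *
st,p,d,T,P,uv,x,y,r=leverang('w12')
l=(P[:,2]>.103)&(P[:,2]<.114)&(r>20)&(r<66)&(x>16)&(abs(y)<9)
print(cv2.minAreaRect(np.c_[x[l],y[l]].astype(np.float32)))
t=[];
for b in range(15,58,5):
    k=l&(x>b)&(x<b+5)
    if k.sum()>3: t.append((b,y[k].min(),y[k].max()))
t=np.array(t); print(t.round(1),np.degrees(np.arctan(np.polyfit(t[:,0],t[:,1:],1)[0])))
s=(r<9)&(P[:,2]>.125)&(P[:,2]<.145); print('stub z',np.median(P[s][:,2]),s.sum(),x[s].mean(),y[s].mean(),'lever z',np.median(P[l][:,2]))
pt,dt=viewer.camera('top'); save('t12',cv2.resize(pt[130:300,70:430],None,fx=2.2,fy=2.2,interpolation=cv2.INTER_CUBIC))
print(robot.observe()['clock'],st['wrist_force'])
```

```text
((40.606117248535156, 0.7057108879089355), (42.69044876098633, 12.064613342285156), 1.172849416732788)
[[20.  -5.5  6.4]
 [25.  -5.1  5.6]
 [30.  -5.5  6. ]
 [35.  -5.3  6.3]
 [40.  -5.3  6.8]
 [45.  -5.1  5.8]
 [50.  -4.7  6.1]
 [55.  -4.6  6.5]] [1.21391906 0.49135615]
stub z 0.13459045885659063 202 -1.0612553975675532 -0.3089206860194756 lever z 0.10982609807459043
26.65 [ 0.2012669  -0.3283854  -0.28852449]
```

View pics/w12.png

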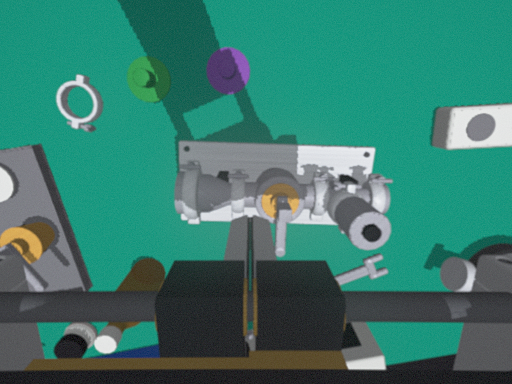

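View pics/t12.png

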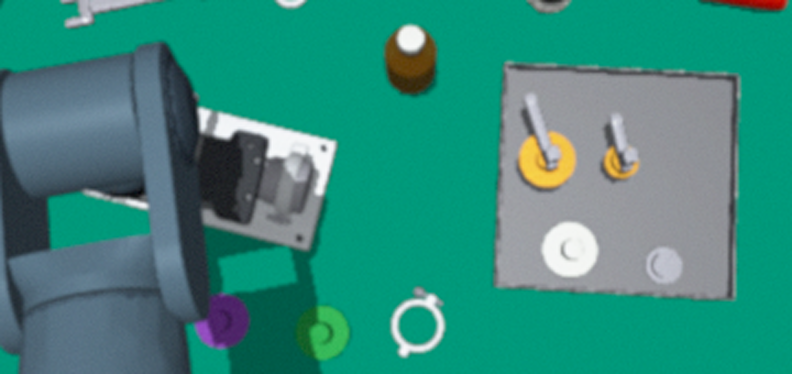

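Run:
```python
from h import *
print(order.close_job())
```

```text
the job is handed in; nothing more can be done
None
```

The job is done and handed in at about 27 s of the 72 s allowed.

- **Bung:** it stands upright on the free strip of the tray, clear of the blank flange.
- **Plug:** I lowered the middle-sized plug into the bore with its lever along +x, pressed it home at about 11 N (with about 5 N sideways) and let go.
- **Swing:** with the shut fingers pushing at 2–5 N, the lever swung to in line with the pipe (within about 1°). It then came back square across.

Last checks:
- The stub's top is at 134.6 mm; the expected seated height is 135 mm.
- The lever is square to within about 1°; its two edges read 1.2° and 0.5°.
- The gripper was clear of everything when I handed in.
- From the final pictures, the other plugs, the blank flange, the bottle and the green and purple look-alikes stand where they were.

The force readings matched a light, free swing. On the way back the lever lagged the arm by about 2.5°, so I corrected it with two small extra pushes. No checks failed.

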